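# Space a second panel clear of the barnacle panel

## Robot

A 6-joint arm with a two-finger parallel gripper is mounted at the origin on the work surface. World frame = base frame: x ahead of the robot, y to its left, z up, the work surface at z = 0. Lengths are in m, angles in rad, forces in N, time in s.
With the tool pointing down it reaches from about 0.35 to 0.975 m from the base axis. Payload 4.9 kg.
Tool frame: the origin (TCP) lies on the mounting face of the last link; the fingertips stand 173 mm ahead of it and the grasp point (between the pads) lies 155 mm ahead of it; x points along the fingers, z is the direction in which the jaws open and shut, and the axes are right-handed (so a half turn about x gives the same grasp; the last joint's range is limited). The gripper opens to 85 mm and grips with 20 to 120 N. Pads are 22 mm wide; open, the fingers measure 114 mm over their backs; the gripper's body (76 mm by 85 mm) begins 54 mm behind the grasp point. The pads swing forward as they close: fully open they stand 13 mm farther back than shut.
Start: joints at [1.012, 0.053, 1.613, -0, 1.476, -0.119], TCP at [0.266, 0.566, 0.405] pointing down, gripper open.
Joint ranges: [-3.01, 3.01], [-1.01, 2.22], [0.06, 2.58], [-1.02, 4.17], [0.09, 2.62], [-3.14, 3.14]. Speed limits (rad/s): [2.57, 2.57, 3.14, 3.14, 3.14, 3.14].

## Interface

Orientations are given as a rotation vector (axis times angle).
In Python, from bench import r gives the robot as it stands. Calls block until the motion is done:
- r.move_pose(position, orientation): joint-space move of the TCP to a pose.
- r.line_to(position, speed=0.15, attitude=None): straight line of the TCP; attitude=None keeps the orientation; speed is the mean speed in m/s.
- r.movej(angles): joint-space move.
- r.grip(opening): opening from 0.0 (shut) to 1.0 (fully open); the grip force is fixed at half the most; returns when the fingers have stopped.
- r.sleep(seconds).
- r.ik(position, orientation): joint angles nearest the present ones, or None.
- r.sense(): the state.
- r.grab_frame(name): name is "side" or "top" or "wrist"; returns the picture (384x512x3 uint8, red, green, blue); there is no depth.
- r.camera_model(name): a dict with "mtx" (3x3 intrinsics, pixels), "rvec" (rotation vector, rad) and "tvec" (3), from world to camera coordinates, as OpenCV has them. Camera axes: x right, y down, z forward; pixel columns grow to the right and rows downward; lengths in m; the calibration is good to about 2 mm. A picture is of the moment at which its call begins: read the wrist's pose just before it. camera_model takes no time and is no camera call; for the wrist camera it gives the pose at the moment of the call.
A pose or a line that the arm cannot do raises r.Unreachable and nothing moves.
- r.finish_job(): hands the job in, once; it reports no verdict.
Trained networks look in the newest picture that a camera, given by its name, has taken for a name from the list of things; names that differ only in an ending like _2 or _b are one class to them, and where a whole thing is asked for, a point or a joint stands for the part that bears it (a point fixed in the world has none). Each returns a list of dicts, best first, with "score" (0 to 1); they miss things now and then, are a little off and sometimes report something else, mostly with a low value. They report only what shows in the picture. A call takes as long as a camera call. They do not tell look-alikes from the thing itself.
- r.cut_out(thing, camera): "mask" (384x512 bool, what is visible of it) and "extent" ([left, top, width, height] in pixels, round what is visible of it).
The state is a dict: "time": time; "joint_positions": joint angles; "qvel": joint speeds; "tau": joint torques, N m; "position": TCP position; "tcp_rot": TCP orientation; "wrist_force": force on the tool from outside, world axes, zero at the start; "torque": the same for the moment, N m; "finger_gap": opening from 0.0 (shut) to 1.0 (fully open).
Only numpy, scipy, OpenCV 4.12 (cv2) and the standard library are available. Lean on these libraries where they do the work, as an engineer would, in place of code of your own. Each camera call takes 0.05 s, during which the arm holds its last target.

## Task

Lay the loose square bamboo spacer stick flat across the bare yellow band of the grey barnacle panel, so that it matches the stick already lying on the other band. Then set the white panel with the blue grip block squarely over the grey one, block upwards, so that it rests level on both sticks, clear of the barnacles. Do not let the white panel touch the grey one or its barnacles at any time.

Things in the scene. Friction and masses are not known exactly. Their poses are not given: they have to be found in the camera images.
- lower_panel: Grey plastic panel, 160 x 90 x 8 mm, flat on the table and fixed to it, turned any way; barnacles up to 6 mm high on the middle of its top (within 25 mm lengthwise). Origin: centre of its underside; x along its length, y along its width, z up. Two yellow bands 20 mm wide cross its top along y, centred at x = -52 mm (a stick lies on it) and x = +52 mm (bare).
- laid_spacer: Square bamboo spacer stick, 100 x 16 x 16 mm, about 20 g, loose, already lying along the band at x = -52 mm of the grey panel; it stays there. Origin: its centre; x along its length.
- loose_spacer: Square bamboo spacer stick, 100 x 16 x 16 mm, about 20 g, with two thin brown rings, lying flat on the table (not the thin flat splint and not the bamboo tweezers). Origin: its centre; x along its length.
- upper_panel: White plastic panel, 160 x 90 x 8 mm, about 200 g, loose, lying flat on the table, with a blue grip block on the middle of its top: 60 mm long (along x), 16 mm wide (along y), its top 40 mm above the panel's underside. Origin: centre of the panel's underside; x along its length, y along its width, z up.
There are look-alikes about, which are no part of the job. Leave any pink or turquoise look-alike of the loose_spacer alone.

How it is judged:
By the outcome, as a careful person would: the job done as asked, in the order asked, and still so for the second after the job is handed in, with the robot touching nothing.
It also fails if it takes over 56 s, if anything falls off the work surface, if the arm or the gripper's body presses on something with over 40 N, if the wrist force passes 120 N, or if a joint passes its speed limit or range.

## Working session

There is one attempt and no reset: what is moved stays moved. The work goes in short steps, each a Python script; the robot and the scene stay as the last script left them, time stands still between calls to the robot, and variables do not carry over. Pictures are saved under pics/ and viewed, and the job is handed in when it is done.

```bash
ls; mkdir -p pics; python3 - <<'E'
from bench import r
import cv2,numpy as np
np.set_printoptions(precision=4,suppress=True)
for n in ("side","top","wrist"):
    im=r.grab_frame(n); cv2.imwrite(f"pics/{n}0.png",im[:,:,::-1])
    m=r.camera_model(n); print(n,m)
    for t in ("lower_panel","laid_spacer","loose_spacer","upper_panel"):
        try:
            for d in r.cut_out(t,n): print(t,d["score"],d["extent"])
        except Exception as e: print(e)
s=r.sense(); print(s)
E
```

```text
pics
side {'mtx': array([[348.8331,   0.    , 251.1368],
       [  0.    , 348.8331, 190.3242],
       [  0.    ,   0.    ,   1.    ]]), 'rvec': array([ 1.9561, -0.847 ,  0.4569]), 'tvec': array([-0.3591,  0.2468,  0.5086])}
lower_panel 0.71 [230.3, 188.3, 59.1, 32.2]
laid_spacer 0.77 [229.4, 183.1, 37.2, 14.9]
loose_spacer 0.77 [227.0, 157.0, 22.7, 19.2]
loose_spacer 0.51 [176.1, 161.1, 15.1, 18.3]
loose_spacer 0.48 [134.0, 173.1, 5.8, 19.0]
upper_panel 0.81 [309.3, 227.6, 91.9, 54.0]
top {'mtx': array([[490.2424,   0.    , 254.1723],
       [  0.    , 490.2424, 194.5307],
       [  0.    ,   0.    ,   1.    ]]), 'rvec': array([ 2.1037, -2.1592,  0.2072]), 'tvec': array([0.0197, 0.5496, 0.9873])}
lower_panel 0.78 [211.0, 164.5, 77.1, 64.3]
laid_spacer 0.87 [212.9, 162.5, 25.3, 42.3]
loose_spacer 0.72 [91.0, 250.5, 40.4, 36.7]
loose_spacer 0.62 [115.7, 189.0, 27.5, 39.5]
loose_spacer 0.62 [146.0, 142.6, 47.9, 15.5]
upper_panel 0.79 [345.2, 159.0, 54.4, 76.6]
wrist {'mtx': array([[343.4096,   0.    , 255.6375],
       [  0.    , 343.4096, 193.2316],
       [  0.    ,   0.    ,   1.    ]]), 'rvec': array([-2.4437, -1.5495, -0.2233]), 'tvec': array([-0.6251, -0.0363,  0.378 ])}
loose_spacer 0.57 [134.5, 336.8, 29.4, 20.8]
{'time': 0.75, 'joint_positions': array([ 1.012 ,  0.0527,  1.6128,  0.    ,  1.476 , -0.119 ]), 'qvel': array([ 0.    ,  0.0001, -0.0002, -0.0001,  0.0011,  0.001 ]), 'tau': array([ -0.0005, -39.362 , -37.0405,  -0.0001,   0.0005,   0.    ]), 'position': array([0.2661, 0.5655, 0.4048]), 'tcp_rot': array([-0.8794,  1.3856,  0.8795]), 'wrist_force': array([-0.456 ,  0.1989,  0.1556]), 'torque': array([-0.0229, -0.0327, -0.0075]), 'finger_gap': 0.9979639205152859}
```

View pics/top0.png

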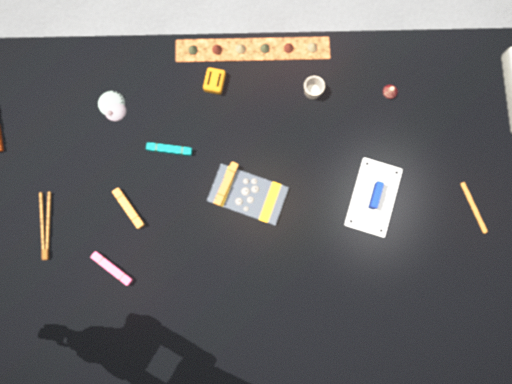

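View pics/side0.png

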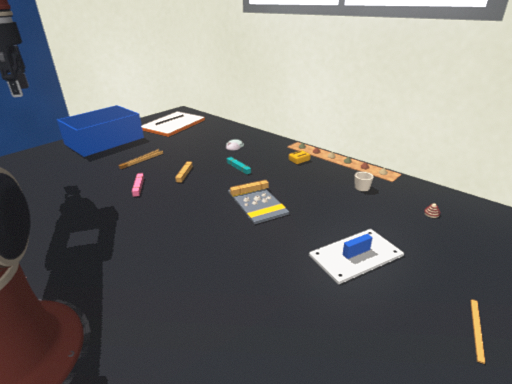

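View pics/wrist0.png

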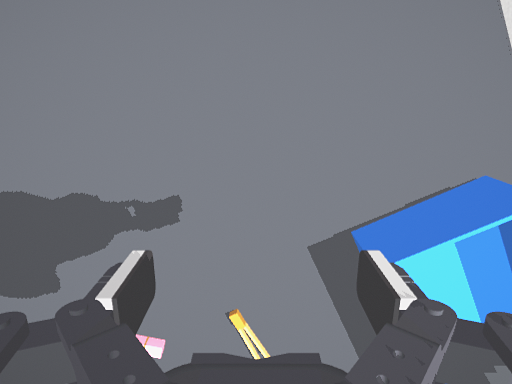

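```bash
python3 - <<'E'
import cv2
im=cv2.imread("pics/top0.png")
c=im[120:310,60:420]
cv2.imwrite("pics/topz.png",cv2.resize(c[:,:180],None,fx=4,fy=3.1,interpolation=cv2.INTER_CUBIC))
cv2.imwrite("pics/topz2.png",cv2.resize(im[140:250,190:410],None,fx=3.6,fy=3.6,interpolation=cv2.INTER_CUBIC))
E
```

```text
(no output)
```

View pics/topz.png

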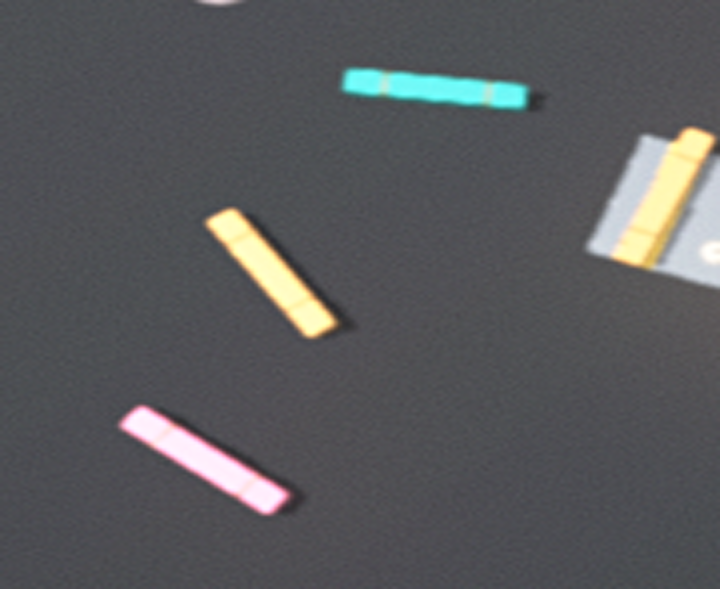

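View pics/topz2.png

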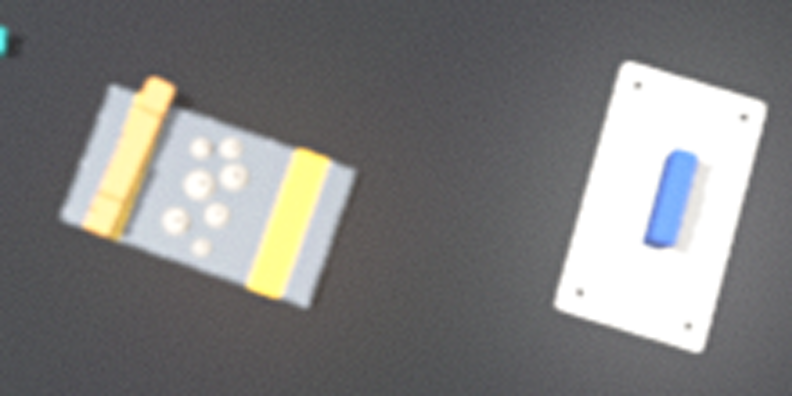

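The top view shows the loose yellow stick at about (128,208) and the pink and turquoise look-alikes at (111,268) and (169,149). The grey panel is at (248,194), with its laid stick at (227,184) and the bare band at (271,202). The white panel is at (374,197). Next I'll fit poses from the top and side cameras.

```bash
cat > h.py <<'E'
from bench import r
import cv2,numpy as np
from scipy.spatial.transform import Rotation as R
from scipy.optimize import minimize
np.set_printoptions(precision=4,suppress=True)
def proj(P,m): return cv2.projectPoints(np.asarray(P,float).reshape(-1,1,3),m["rvec"],m["tvec"],m["mtx"],None)[0][:,0]
def ray(uv,m,z):
    Rm=cv2.Rodrigues(m["rvec"])[0]; c=-Rm.T@m["tvec"]
    d=Rm.T@np.linalg.solve(m["mtx"],[uv[0],uv[1],1.]); return c+d*(z-c[2])/d[2]
def att(a):  # jaws open along world angle a, tool down
    x=np.array([0,0,-1.]); z=np.array([np.cos(a),np.sin(a),0]); y=np.cross(z,x)
    return R.from_matrix(np.c_[x,y,z]).as_rotvec()
def box(p,L,W,z0,z1,off=(0,0)):
    c,s=np.cos(p[2]),np.sin(p[2])
    return np.array([[p[0]+c*u-s*v,p[1]+s*u+c*v,z] for z in (z0,z1) for u in (off[0]-L/2,off[0]+L/2) for v in (off[1]-W/2,off[1]+W/2)])
S=8
def hullmask(pts,shape=(384,512)):
    pts=cv2.convexHull(pts.astype(np.float32))
    return pts
def fit(obs,boxes,p0,step=(0.004,0.004,0.06)):
    """obs: list of (mask,model); boxes: list of (L,W,z0,z1) unioned"""
    rois=[]
    for mk,m in obs:
        ys,xs=np.nonzero(mk); x0,x1,y0,y1=max(xs.min()-12,0),min(xs.max()+13,512),max(ys.min()-12,0),min(ys.max()+13,384)
        rois.append((mk[y0:y1,x0:x1].astype(np.float32),m,x0,y0))
    def cost(p):
        t=0
        for a,m,x0,y0 in rois:
            big=np.zeros((a.shape[0]*S,a.shape[1]*S),np.uint8)
            for b in boxes:
                q=(proj(box(p,*b),m)-[x0,y0]+0.5)*S-0.5
                cv2.fillConvexPoly(big,cv2.convexHull(np.round(q*16).astype(np.int32)),1,shift=4)
            soft=cv2.resize(big.astype(np.float32),(a.shape[1],a.shape[0]),interpolation=cv2.INTER_AREA)
            t+=np.abs(soft-a).sum()/a.sum()
        return t
    best=None
    p=np.array(p0,float)
    for k in (1,.3):
        sim=np.vstack([p]+[p+k*np.eye(3)[i]*step[i] for i in range(3)])
        o=minimize(cost,p,method="Nelder-Mead",options=dict(initial_simplex=sim,xatol=1e-5,fatol=1e-5)); p=o.x
    return p,o.fun
def see(n,cut=()):
    im=r.grab_frame(n); m=r.camera_model(n)
    return im,m,{t:r.cut_out(t,n) for t in cut}
E
cat > a.py <<'E'
from h import *
obs={}
T=("lower_panel","laid_spacer","loose_spacer","upper_panel")
D={n:see(n,T) for n in ("top","side")}
m=D["top"][1]
sel={"lower_panel":(248,194),"laid_spacer":(227,184),"loose_spacer":(128,208),"upper_panel":(374,197)}
for n in D:
  for t in T:
    w=ray(sel[t],m,0.01)
    ex=proj(w,D[n][1])[0]
    l=D[n][2][t]
    l=sorted(l,key=lambda d:np.hypot(d["extent"][0]+d["extent"][2]/2-ex[0],d["extent"][1]+d["extent"][3]/2-ex[1]))
    if l: obs[n,t]=(l[0]["mask"],D[n][1]); print(n,t,l[0]["extent"],l[0]["score"],ex,w)
B={"lower_panel":[(.16,.09,0,.008)],"laid_spacer":[(.1,.016,.008,.024)],"loose_spacer":[(.1,.016,0,.016)],"upper_panel":[(.16,.09,0,.008),(.06,.016,.008,.04)]}
for t in T:
    mk=obs["top",t][0]; mk_=mk.astype(np.uint8)
    c=max(cv2.findContours(mk_,0,1)[0],key=len)
    (cx,cy),(w,h),a=cv2.minAreaRect(c)
    q=cv2.boxPoints(((cx,cy),(w,h),a)); e=[q[1]-q[0],q[2]-q[1]]; e=max(e,key=np.linalg.norm)
    p1=ray((cx,cy),m,.01); p2=ray(np.array([cx,cy])+e,m,.01)
    p0=[p1[0],p1[1],np.arctan2(p2[1]-p1[1],p2[0]-p1[0])]
    for ns in (("top",),("side",),("top","side")):
        print(t,ns,*fit([obs[n,t] for n in ns],B[t],p0))
E
python3 a.py
```

```text
top lower_panel [207.5, 166.1, 80.9, 59.2] 0.83 [248. 194.] [0.5588 0.0184 0.01  ]
top laid_spacer [214.1, 162.8, 25.1, 43.2] 0.89 [227. 184.] [0.5824 0.0641 0.01  ]
top loose_spacer [113.1, 189.5, 31.0, 39.6] 0.65 [128. 208.] [0.5343 0.2809 0.01  ]
top upper_panel [344.7, 157.0, 53.2, 79.4] 0.94 [374. 197.] [ 0.5451 -0.2588  0.01  ]
side lower_panel [230.4, 186.6, 60.7, 37.2] 0.9 [257.232  199.1597] [0.5588 0.0184 0.01  ]
side laid_spacer [226.4, 183.5, 42.7, 13.3] 0.66 [250.5194 189.3652] [0.5824 0.0641 0.01  ]
side loose_spacer [174.8, 160.2, 18.5, 20.8] 0.44 [184.6668 170.4937] [0.5343 0.2809 0.01  ]
side upper_panel [307.7, 230.3, 96.3, 51.9] 0.59 [356.1766 251.6436] [ 0.5451 -0.2588  0.01  ]
lower_panel ('top',) [ 0.5605  0.0188 -1.9458] 0.13778568804264069
lower_panel ('side',) [ 0.5577  0.018  -1.9384] 0.21497182548046112
lower_panel ('top', 'side') [ 0.5596  0.0189 -1.9476] 0.3703154921531677
laid_spacer ('top',) [ 0.5831  0.0659 -0.43  ] 0.10256076604127884
laid_spacer ('side',) [ 0.5803  0.066  -0.4212] 0.08671875298023224
laid_spacer ('top', 'side') [ 0.582   0.0661 -0.4245] 0.21013453602790833
loose_spacer ('top',) [ 0.5349  0.2809 -2.5377] 0.13711734116077423
loose_spacer ('side',) [ 0.5339  0.2825 -2.5323] 0.23007550835609436
loose_spacer ('top', 'side') [ 0.5341  0.2808 -2.531 ] 0.39932334423065186
upper_panel ('top',) [ 0.5468 -0.2597 -0.3217] 0.04313633590936661
upper_panel ('side',) [ 0.5464 -0.2589 -0.3214] 0.04605415463447571
upper_panel ('top', 'side') [ 0.5467 -0.2594 -0.3276] 0.09169162064790726
```

```bash
python3 - <<'E'
from h import *
m=r.camera_model("wrist"); s=r.sense()
Rc=cv2.Rodrigues(m["rvec"])[0].T; c=-Rc@m["tvec"]
Rt=R.from_rotvec(s["tcp_rot"]).as_matrix()
print("cam in tool",Rt.T@(c-s["position"])); print(Rt.T@Rc); print(Rt)
print(s["time"])
# options for viewpoint
for a in np.radians([-90,-60,-30,0,30,60,90]):
    A=att(a); Rn=R.from_rotvec(A).as_matrix()
    for tgt in ((.56,.019),):
        # camera center ray at pixel (256,150)
        d=Rn@Rt.T@Rc@np.linalg.solve(m["mtx"],[256,160,1.]); h=.33
        o=Rn@Rt.T@(c-s["position"])
        camz=h+o[2]; hit=(o+d*(camz-.01)/-d[2])[:2]
        p=[tgt[0]-hit[0],tgt[1]-hit[1],h]
        q=r.ik(p,A); print(np.degrees(a),p,q)
E
```

```text
cam in tool [ 0.031   0.0709 -0.0003]
[[-0.0011 -0.2807  0.9598]
 [-0.0006 -0.9598 -0.2807]
 [ 1.     -0.0009  0.0009]]
[[-0.     -0.9048  0.4258]
 [-0.      0.4258  0.9048]
 [-1.      0.     -0.    ]]
1.25
-90.0 [np.float64(0.5440996540068086), np.float64(0.019310827195834795), 0.33] [-0.1012 -0.0817  1.8732 -0.      1.3501  1.4696]
-59.99999999999999 [np.float64(0.5460744828430169), np.float64(0.011319011251184279), 0.33] [-0.1155 -0.0774  1.8691  0.      1.3499  0.9317]
-29.999999999999996 [np.float64(0.5517806427556244), np.float64(0.005385310038851555), 0.33] [-0.1251 -0.0637  1.8561 -0.      1.3492  0.3985]
0.0 [np.float64(0.5596891728041652), np.float64(0.00309965400680862), 0.33] [-0.1274 -0.0446  1.8378  0.      1.3484 -0.1274]
29.999999999999996 [np.float64(0.5676809887488158), np.float64(0.005074482843016776), 0.33] [-0.1221 -0.0254  1.8191 -0.      1.3479 -0.6457]
59.99999999999999 [np.float64(0.5736146899611485), np.float64(0.010780642755624372), 0.33] [-0.1109 -0.0111  1.805  -0.      1.3477 -1.1581]
90.0 [np.float64(0.5759003459931914), np.float64(0.0186891728041652), 0.33] [-0.0967 -0.0051  1.7991  0.      1.3477 -1.6675]
```

```bash
cat >> h.py <<'E'
OFF=np.array([0.031,0.0709,-0.0003])
def view_pos(tgt,a,h,uv=(256,160),zt=.01):
    """TCP position so that tgt (x,y) shows at uv"""
    RtRc=np.array([[-0.0011,-0.2807,0.9598],[-0.0006,-0.9598,-0.2807],[1,-0.0009,0.0009]])
    Rn=R.from_rotvec(att(a)).as_matrix(); K=np.array([[343.41,0,255.64],[0,343.41,193.23],[0,0,1]])
    d=Rn@RtRc@np.linalg.solve(K,[*uv,1.]); o=Rn@OFF
    hit=(o+d*(h+o[2]-zt)/-d[2])[:2]
    return [tgt[0]-hit[0],tgt[1]-hit[1],h]
E
python3 - <<'E'
from h import *
a=-0.964
t0=r.sense()["time"]
r.move_pose(view_pos((.5345,.2810),a,.33),att(a))
s=r.sense();print(s["time"]-t0,s["time"],s["position"])
im,m,c=see("wrist",("loose_spacer",))
cv2.imwrite("pics/w1.png",im[:,:,::-1])
for d in c["loose_spacer"]:
    print(d["score"],d["extent"],fit([(d["mask"],m)],[(.1,.016,0,.016)],(.5345,.281,.607)))
np.save("w1m.npy",c["loose_spacer"][0]["mask"])
E
```

```text
1.4667 2.7167 [0.5211 0.2727 0.3303]
0.94 [115.4, 200.5, 60.3, 104.3] (array([0.5345, 0.281 , 0.607 ]), np.float64(1.0))
0.86 [385.7, 37.5, 96.6, 103.7] (array([0.5345, 0.281 , 0.607 ]), np.float64(1.0))
0.65 [245.7, 101.3, 21.3, 119.2] (array([0.5337, 0.2821, 0.6083]), np.float64(0.06913407891988754))
```

View pics/w1.png

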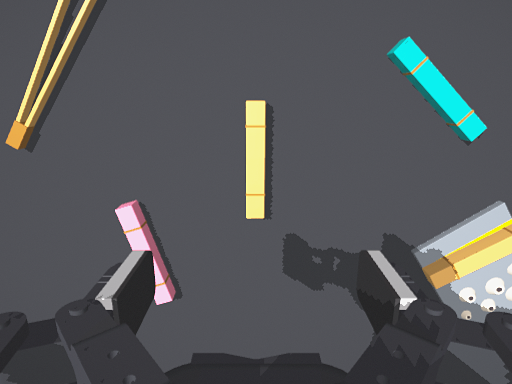

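The wrist view shows the loose stick at (256,160), upright between the jaws, with brown rings at its ends. The pink look-alike is at (145,250), well clear. Next I'll look closely at the grey panel, then grasp.

```bash
python3 - <<'E'
from h import *
a=-1.97
r.move_pose(view_pos((.56,.019),a,.34,uv=(256,150)),att(a))
s=r.sense();print(s["time"],s["position"])
im,m,c=see("wrist",("lower_panel","laid_spacer"))
cv2.imwrite("pics/w2.png",im[:,:,::-1])
cv2.imwrite("pics/w2z.png",cv2.resize(im[60:250,150:390,::-1],None,fx=3,fy=3,interpolation=cv2.INTER_CUBIC))
np.save("w2.npy",dict(im=im,m=m),allow_pickle=True)
for d in c["laid_spacer"]: print(d["score"],d["extent"],fit([(d["mask"],m)],[(.1,.016,.008,.024)],(.582,.066,-.42)))
for d in c["lower_panel"]: print(d["score"],d["extent"],fit([(d["mask"],m)],[(.16,.09,0,.008)],(.56,.0189,-1.946)))
E
```

```text
3.7833 [0.5391 0.029  0.34  ]
0.74 [183.4, 93.0, 23.0, 118.8] (array([ 0.5818,  0.0677, -0.4265]), np.float64(0.05335863307118416))
0.6 [162.2, 96.0, 186.5, 106.9] (array([ 0.5593,  0.0204, -1.9436]), np.float64(0.1480337381362915))
```

View pics/w2z.png

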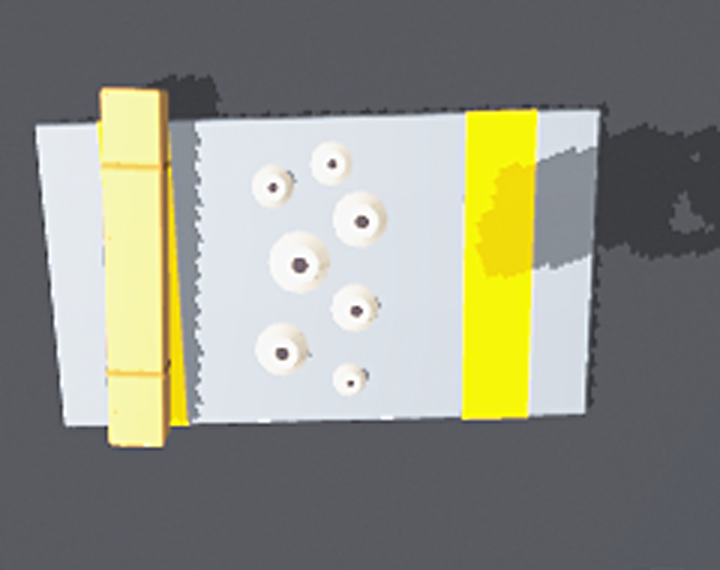

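```bash
python3 - <<'E'
from h import *
d=np.load("w2.npy",allow_pickle=True).item(); m=d["m"]
f=lambda x,y: ray(((x+.5)/3-.5+150,(y+.5)/3-.5+60),m,.008)[:2]
C=[f(36,126),f(601,108),f(587,412),f(66,426)]
from scipy.optimize import least_squares
loc=np.array([[-.08,-.045],[.08,-.045],[.08,.045],[-.08,.045]])
def fitp(loc,C):
    def g(p):
        c,s=np.cos(p[2]),np.sin(p[2]); return ((loc@np.array([[c,s],[-s,c]])+p[:2])-C).ravel()
    o=least_squares(g,(.56,.02,-1.95)); return o.x,o.fun*1000
for sg in (1,-1):
    print(fitp(loc*[1,sg],C))
print([np.linalg.norm(C[i]-C[(i+1)%4]) for i in range(4)])
b=np.array([f(467,112),f(537,109),f(528,417),f(462,419)])
x,_=min((fitp(loc*[1,sg],C) for sg in(1,-1)),key=lambda t:abs(t[1]).sum())
c,s=np.cos(x[2]),np.sin(x[2])
print("band local",(b-x[:2])@np.array([[c,-s],[s,c]]))
# laid from its top face corners z=.024
C2=np.array([ray(((u+.5)/3-.5+150,(v+.5)/3-.5+60),m,.024)[:2] for u,v in ((99,88),(168,89),(164,447),(109,446))])
print("laid",C2.mean(0),(C2.mean(0)-x[:2])@np.array([[c,-s],[s,c]]), (C2-x[:2])@np.array([[c,-s],[s,c]]))
print(proj(box([.5818,.0677,-.4265],.1,.016,.008,.024),m))
E
```

```text
(array([ 0.5594,  0.0197, -1.9378]), array([-83.3834,  32.5864, -83.7141,  31.8825,  83.576 , -32.5585,
        83.5214, -31.9104]))
(array([ 0.5594,  0.0197, -1.9389]), array([ 0.6887,  0.2124,  0.1902, -0.4268, -0.4961, -0.1845, -0.3828,
        0.3989]))
[np.float64(0.15922433272078448), np.float64(0.08927255574905231), np.float64(0.15941490572299064), np.float64(0.08893342276834697)]
band local [[ 0.0421  0.0447]
 [ 0.0617  0.0449]
 [ 0.0617 -0.0457]
 [ 0.0416 -0.0457]]
laid [0.5814 0.0669] [-0.052   0.0036] [[-0.0576  0.0539]
 [-0.0393  0.0531]
 [-0.0475 -0.0468]
 [-0.0635 -0.046 ]]
[[206.5856 203.0559]
 [189.1937 202.5662]
 [205.2909  89.6736]
 [186.2094  89.0942]
 [204.0534 208.6698]
 [185.7724 208.1571]
 [202.4262  89.4805]
 [182.2689  88.8683]]
```

The laid stick sits at panel x=-52 mm, about 3.5 mm off centre in y and turned about 3.4° from its band. The grey panel is at (0.5594, 0.0197) with yaw -1.939. Next I'll grasp the loose stick.

```bash
python3 - <<'E'
from h import *
a=.608-np.pi/2; P=np.array([.5337,.2821])
r.move_pose([*P,.25],att(a)); r.grip(0.5)
r.line_to([*P,.180],speed=.12)
s=r.sense(); print(s["time"],s["position"],s["wrist_force"])
r.line_to([*P,.1765],speed=.03)
s=r.sense(); print(s["position"],s["wrist_force"],s["finger_gap"])
r.grip(0.0)
s=r.sense(); print(s["time"],s["position"],s["wrist_force"],s["finger_gap"])
im,m,c=see("wrist"); cv2.imwrite("pics/w3.png",im[:,:,::-1])
E
```

```text
6.2083 [0.5341 0.2823 0.1805] [-0.5458 -0.2934  1.271 ]
[0.5339 0.2822 0.1771] [ 0.2256 -0.4294 -0.1877] 0.5007890954544458
6.8333 [0.534  0.2822 0.1771] [-0.4083  0.4283  2.6205] 0.1636807575439064
```

View pics/w3.png

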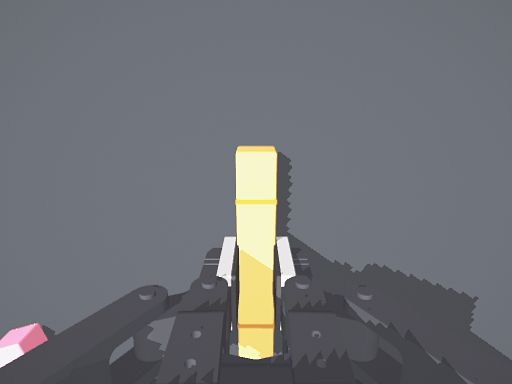

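The picture shows the stick gripped square between the pads at (256,250). Next I'll lift it and place it.

```bash
python3 - <<'E'
from h import *
P=np.array([.534,.2822])
r.line_to([*P,.25],speed=.15)
s=r.sense(); print(s["time"],s["wrist_force"],s["finger_gap"])
L=np.array([.5594,.0197,-1.9389]); c,sn=np.cos(L[2]),np.sin(L[2])
l=(.052,.0018); T=np.array([L[0]+c*l[0]-sn*l[1],L[1]+sn*l[0]+c*l[1]]); yaw=-.397; a=yaw-np.pi/2
print("target",T)
r.move_pose([*T,.25],att(a))
s=r.sense(); print(s["time"],s["position"],s["wrist_force"],s["finger_gap"])
im,m,_=see("wrist"); cv2.imwrite("pics/w4.png",im[:,:,::-1])
r.line_to([*T,.195],speed=.12)
im,m,_=see("wrist"); cv2.imwrite("pics/w5.png",im[:,:,::-1])
s=r.sense(); print(s["time"],s["position"],s["wrist_force"],s["finger_gap"])
E
```

```text
7.525 [ 0.2451 -0.1624 -2.0006] 0.1631887051409102
target [ 0.5424 -0.0295]
8.7167 [ 0.5424 -0.0288  0.2496] [-0.2232  0.5362 -0.0687] 0.16432962497155956
9.425 [ 0.5429 -0.0293  0.1958] [ 0.3661  0.7169 -0.371 ] 0.1680012756946473
```

View pics/w5.png

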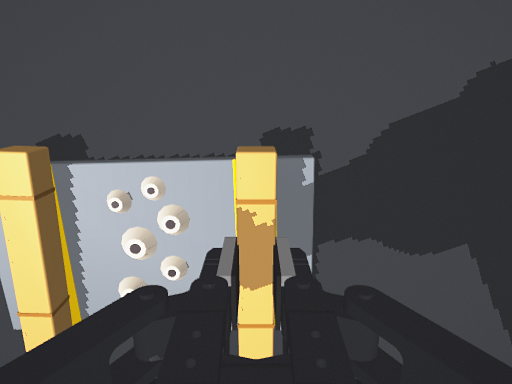

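The stick is over the band: a yellow sliver shows at (235,170), and the laid stick is at (35,250). I'll lower it and release.

```bash
python3 - <<'E'
from h import *
L=np.array([.5594,.0197,-1.9389]); c,sn=np.cos(L[2]),np.sin(L[2])
w=lambda x,y,z:[L[0]+c*x-sn*y,L[1]+sn*x+c*y,z]
m=r.camera_model("wrist"); print(proj([w(.042,.045,.008),w(.062,.045,.008),w(.08,.045,.008)],m))
T=r.sense()["position"][:2]
T=np.array([0.5424,-0.0295])
z=.1875
r.line_to([*T,z],speed=.05)
while z>.1845:
    s=r.sense(); print(s["position"],s["wrist_force"])
    if s["wrist_force"][2]>4: break
    z-=.0008; r.line_to([*T,z],speed=.02)
s=r.sense(); print(s["time"],s["position"],s["wrist_force"])
r.grip(.33)
s=r.sense(); print(s["time"],s["position"],s["wrist_force"],s["finger_gap"])
r.line_to([*T,.26],speed=.15)
a=-1.97
r.move_pose(view_pos((.56,.019),a,.34,uv=(256,150)),att(a))
s=r.sense();print(s["time"],s["position"])
im,m,cc=see("wrist",("loose_spacer","laid_spacer"))
cv2.imwrite("pics/w6.png",cv2.resize(im[60:250,150:390,::-1],None,fx=3,fy=3,interpolation=cv2.INTER_CUBIC))
for k in cc:
  for d in cc[k]:
    p,f=fit([(d["mask"],m)],[(.1,.016,.008,.024)],(.582,.066,-.42) if d["extent"][0]<230 else (*T,-.4))
    q=p[:2]-L[:2]; print(k,d["score"],d["extent"],p,f,"local",q@[c,sn],q@[-sn,c])
E
```

```text
[[231.9527 159.2238]
 [275.196  157.9896]
 [314.2031 156.8763]]
[ 0.5423 -0.0295  0.1874] [-0.4173  0.2436 -0.0862]
[ 0.5424 -0.0295  0.1868] [-0.753  -0.4958  0.2975]
[ 0.5424 -0.0295  0.1859] [-0.6758  0.4712 -0.0427]
[ 0.5424 -0.0295  0.1851] [ 0.2066 -0.0509  0.3691]
10.725 [ 0.5426 -0.0295  0.1851] [-2.6039  0.9905  4.4483]
11.0167 [ 0.5423 -0.0295  0.1841] [ 0.0576  1.188  -0.7448] 0.32994158579326877
12.15 [0.5389 0.0287 0.3395]
loose_spacer 0.73 [303.7, 93.3, 28.9, 113.1] [ 0.5412 -0.0293 -0.4   ] 0.05341712385416031 local 0.05225960564217478 0.0007023266587806637
loose_spacer 0.73 [0.1, 89.4, 83.1, 42.0] [ 0.582  0.066 -0.42 ] 1.0 local -0.05133096562973544 0.004425151694452756
laid_spacer 0.62 [184.7, 91.1, 23.6, 120.2] [ 0.5811  0.0667 -0.4311] 0.04931916669011116 local -0.05166929269700285 0.0033539701089403563
```

View pics/w6.png

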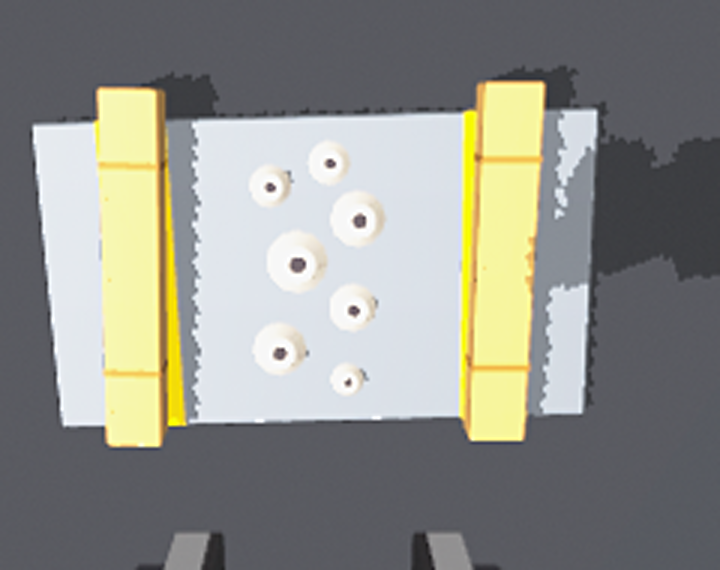

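Both sticks now lie across their bands. The placed one measures panel (52.3, 0.7) mm and -0.400 rad, so it is nearly parallel to the laid one. Next is the white panel.

```bash
python3 - <<'E'
from h import *
a=-.325-np.pi/2
r.move_pose(view_pos((.5467,-.2594),a,.35,uv=(256,150)),att(a)); r.grip(.6)
s=r.sense();print(s["time"],s["position"])
im,m,cc=see("wrist",("upper_panel",))
cv2.imwrite("pics/w7.png",cv2.resize(im[:260,100:420,::-1],None,fx=2.3,fy=2.3,interpolation=cv2.INTER_CUBIC))
np.save("w7.npy",dict(im=im,m=m),allow_pickle=True)
for d in cc["upper_panel"]:
    print(d["score"],d["extent"],fit([(d["mask"],m)],[(.16,.09,0,.008),(.06,.016,.008,.04)],(.5467,-.2594,-.325)))
i=im.astype(int); blue=((i[...,2]>i[...,0]+60))
blue[300:]=0
n,lab,st,_=cv2.connectedComponentsWithStats(blue.astype(np.uint8)); 
for k in range(1,n):
    if st[k,4]>300: print(st[k],fit([(lab==k,m)],[(.06,.016,.008,.04)],(.5467,-.2594,-.325)))
E
```

```text
13.7333 [ 0.5269 -0.2515  0.3501]
0.61 [202.5, 58.1, 107.0, 177.0] (array([ 0.5462, -0.2585, -0.3291]), np.float64(0.012901442125439644))
[ 247  119   20   73 1378] (array([ 0.5458, -0.2585, -0.3312]), np.float64(0.06665003299713135))
```

View pics/w7.png

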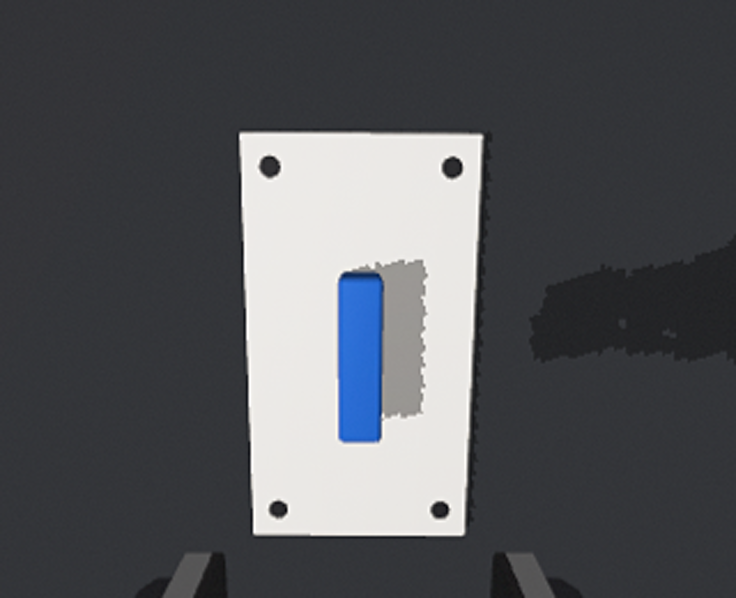

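The white panel fits at (0.5462, -0.2585), yaw -0.329, and its blue block is centred at about (256,155) in the raw image. I'll grasp it now.

```bash
python3 - <<'E'
from h import *
P=np.array([.5460,-.2585]); a=-.329-np.pi/2
r.move_pose([*P,.25],att(a))
r.line_to([*P,.192],speed=.12)
s=r.sense(); print(s["time"],s["position"],s["wrist_force"])
r.line_to([*P,.188],speed=.03)
s=r.sense(); print(s["position"],s["wrist_force"])
r.grip(0.0)
s=r.sense(); print(s["time"],s["position"],s["wrist_force"],s["finger_gap"])
im,m,_=see("wrist"); cv2.imwrite("pics/w8.png",im[:,:,::-1])
r.line_to([*P,.22],speed=.1)
s=r.sense(); print(s["time"],s["position"],s["wrist_force"],s["torque"],s["finger_gap"])
r.line_to([*P,.285],speed=.15)
im,m,cc=see("wrist",("upper_panel",)); cv2.imwrite("pics/w9.png",im[:,:,::-1])
for n in ("side",):
    i2,m2,_=see(n); cv2.imwrite("pics/s9.png",cv2.resize(i2[120:310,250:470,::-1],None,fx=3,fy=3,interpolation=cv2.INTER_CUBIC))
s=r.sense(); print(s["time"],s["position"],s["wrist_force"],s["torque"],s["finger_gap"])
E
```

```text
14.9583 [ 0.5464 -0.2588  0.1931] [-0.6705  0.227  -0.2175]
[ 0.5461 -0.2586  0.1885] [-0.2382 -0.3983  0.5381]
15.65 [ 0.5462 -0.2586  0.1883] [0.9381 0.7479 1.0237] 0.17201043561526919
16.1667 [ 0.546  -0.2585  0.2204] [-0.7516  0.8627 -2.0218] [0.0171 0.028  0.0209] 0.17264458743396746
16.9 [ 0.5454 -0.2581  0.2829] [ 0.829  -0.3587 -2.4661] [ 0.0246 -0.0044  0.0407] 0.17386856358550754
```

View pics/w9.png

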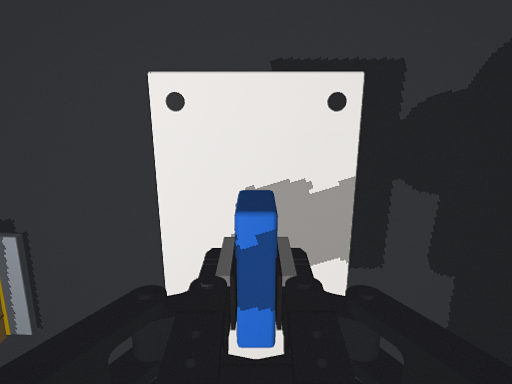

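View pics/s9.png

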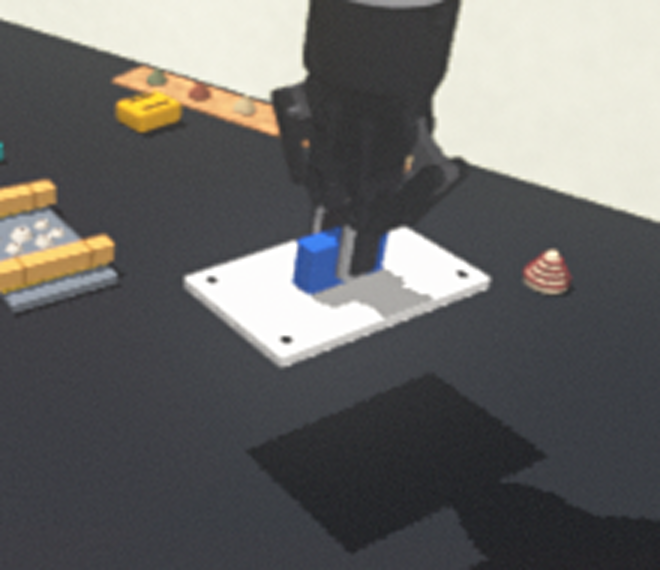

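The panel hangs level and the block is held squarely. I'll check for in-hand slip against the projection, then carry it over.

```bash
python3 - <<'E'
from h import *
m=r.camera_model("wrist"); s=r.sense(); dz=s["position"][2]-.1883
dx=s["position"][:2]-[.5462,-.2586]
print(proj(box([.5462+dx[0],-.2585+dx[1],-.329],.16,.09,dz,dz+.008),m)[[4,5,6,7]])
# move
T=np.array([.5594,.0197])-np.array([0,0.0]); a=-.368
r.move_pose([*T,.285],att(a))
r.sleep(.2)
s=r.sense(); print(s["time"],s["position"],s["wrist_force"],s["joint_positions"],s["finger_gap"])
im,m,_=see("wrist"); cv2.imwrite("pics/w10.png",im[:,:,::-1])
print(proj(box([.5594,.0197,-1.9389],.16,.09,0,.008),m)[4:], "upper",proj(box([.5594,.0197,-1.9389],.16,.09,s["position"][2]-.1883,s["position"][2]-.1803),m)[4:])
i2,m2,_=see("side"); cv2.imwrite("pics/s10.png",cv2.resize(i2[120:290,180:360,::-1],None,fx=3.5,fy=3.5,interpolation=cv2.INTER_CUBIC))
E
```

```text
[[338.8027 383.7365]
 [172.4668 383.5729]
 [365.3475  69.9144]
 [145.4244  70.0978]]
18.175 [0.5596 0.0186 0.285 ] [ 0.1109  0.2827 -1.9187] [-0.0996  0.0033  1.8705 -0.0002  1.2678  0.2706] 0.1720941938743492
[[187.8201  78.2895]
 [320.2255  77.9527]
 [199.1991 286.4574]
 [310.3288 286.1805]] upper [[143.1969  68.3546]
 [363.0119  67.7949]
 [171.0382 383.1973]
 [337.8378 382.7857]]
```

View pics/w10.png

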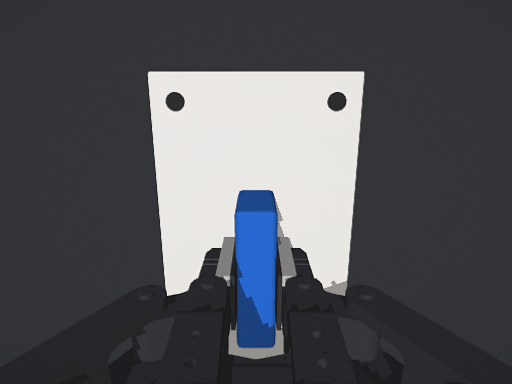

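View pics/s10.png

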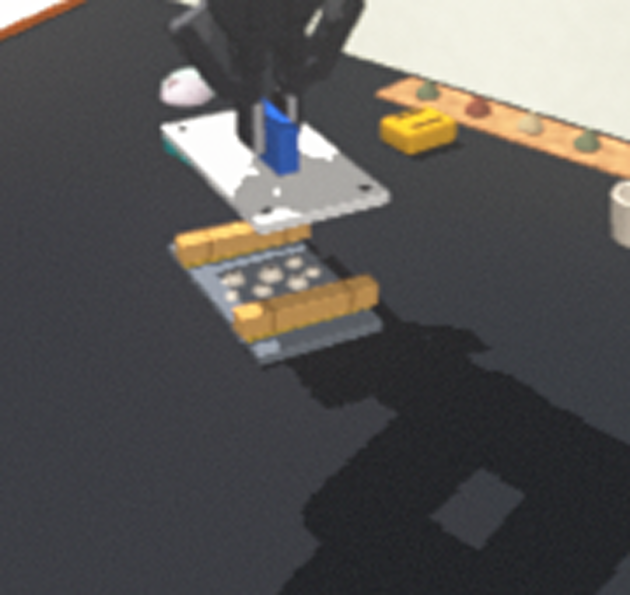

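```bash
python3 - <<'E'
import cv2,numpy as np
for f in ("w8","w9","w10"):
    g=cv2.imread(f"pics/{f}.png",0).astype(float)
    row=[np.interp(140,g[60:85,c],np.arange(60,85)) for c in (200,256,310)]
    def edge(r,lo,hi):
        x=g[r,lo:hi]; d=np.abs(np.diff(x)); return lo+(d*(np.arange(len(d))+.5)).sum()/d.sum()
    print(f,row,[ (edge(r,140,162),edge(r,350,372)) for r in (80,120,200)])
E
```

```text
w8 [np.float64(71.35051546391753), np.float64(71.33333333333333), np.float64(71.34444444444445)] [(np.float64(147.40134529147983), np.float64(363.7586206896552)), (np.float64(150.91981132075472), np.float64(360.5826086956522)), (np.float64(156.67241379310346), np.float64(355.1))]
w9 [np.float64(71.31914893617021), np.float64(71.30434782608695), np.float64(71.32978723404256)] [(np.float64(147.37946428571428), np.float64(363.6192660550459)), (np.float64(150.86150234741785), np.float64(360.303738317757)), (np.float64(157.0132743362832), np.float64(355.2631578947368))]
w10 [np.float64(70.97), np.float64(70.9090909090909), np.float64(70.91)] [(np.float64(147.44036697247705), np.float64(363.6658031088083)), (np.float64(150.60476190476192), np.float64(360.2552083333333)), (np.float64(157.23777777777778), np.float64(354.47156398104266))]
```

There is no slip in hand: the panel edges are pixel-identical before and after lifting. The side view shows it level above both sticks. I'll lower it in small steps with force checks.

```bash
python3 - <<'E'
from h import *
T=np.array([.5594,.0197])
r.line_to([*T,.222],speed=.1)
s=r.sense(); print(s["time"],s["position"],s["wrist_force"],s["torque"])
i2,m2,_=see("side"); cv2.imwrite("pics/s11.png",cv2.resize(i2[140:260,190:340,::-1],None,fx=4,fy=4,interpolation=cv2.INTER_CUBIC))
z=.216; r.line_to([*T,z],speed=.04)
while z>.2105:
    s=r.sense(); print(s["time"],s["position"],s["wrist_force"],s["torque"])
    if s["wrist_force"][2]>3: break
    z-=.0007; r.line_to([*T,z],speed=.02)
s=r.sense(); print(s["time"],s["position"],s["wrist_force"],s["torque"])
E
```

```text
19.0583 [0.5597 0.0197 0.2225] [ 0.2001 -0.5343 -1.0361] [ 0.0391 -0.0387 -0.0455]
19.4083 [0.5593 0.0197 0.2158] [-0.6333 -1.5856 -2.0363] [-0.0177 -0.0154 -0.0107]
19.6583 [0.5594 0.0197 0.2153] [ 0.6684  0.4777 -1.7482] [-0.0318  0.0188  0.0498]
19.9083 [0.5594 0.0197 0.2146] [ 0.9662 -0.3819 -2.1211] [0.0389 0.0125 0.0041]
20.1583 [0.5594 0.0197 0.2138] [ 0.1503 -0.205  -1.819 ] [-0.0361 -0.0381  0.0239]
20.4083 [0.5594 0.0197 0.2131] [ 0.4541 -0.7267 -2.1125] [-0.017   0.0131 -0.0301]
20.6583 [0.5594 0.0197 0.2124] [ 0.1283 -0.5365 -2.2341] [ 0.0251 -0.0129  0.0206]
20.9083 [0.5595 0.0197 0.2123] [-3.2153  0.4547  2.9505] [0.0178 0.4143 0.0226]
21.1583 [0.5597 0.0197 0.2123] [-4.5634  0.449   6.4982] [ 0.0794  0.7538 -0.0142]
21.1583 [0.5597 0.0197 0.2123] [-4.5634  0.449   6.4982] [ 0.0794  0.7538 -0.0142]
```

View pics/s11.png

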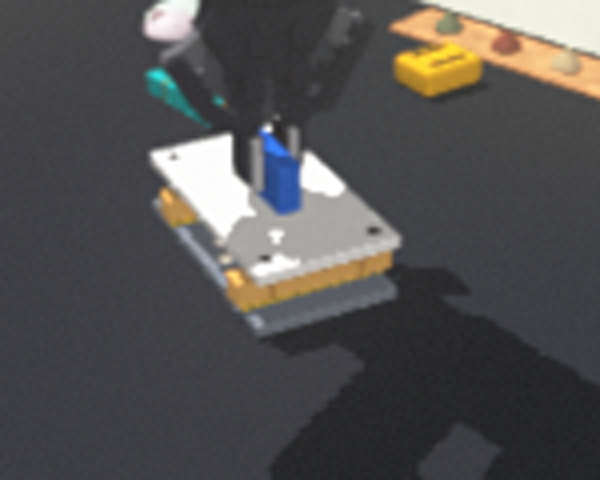

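Contact came at z=0.2123, exactly as expected. I'll release and back off.

```bash
python3 - <<'E'
from h import *
T=np.array([.5594,.0197])
r.line_to([*T,.2122],speed=.02)
s=r.sense(); print(s["position"],s["wrist_force"])
r.grip(.5)
s=r.sense(); print(s["time"],s["position"],s["wrist_force"],s["finger_gap"])
r.line_to([*T,.30],speed=.12)
a=-.368
r.move_pose(view_pos((.5594,.0197),a,.40,uv=(256,150),zt=.03),att(a))
s=r.sense(); print(s["time"],s["position"])
im,m,cc=see("wrist",("upper_panel","lower_panel","laid_spacer","loose_spacer")); cv2.imwrite("pics/w12.png",cv2.resize(im[40:270,120:390,::-1],None,fx=2.5,fy=2.5,interpolation=cv2.INTER_CUBIC))
L=np.array([.5594,.0197,-1.9389+np.pi])
for d in cc["upper_panel"]:
    p,f=fit([(d["mask"],m)],[(.16,.09,.024,.032),(.06,.016,.032,.064)],L); print(d["score"],d["extent"],p,f,p-L)
for k in list(cc)[1:]:
    for d in cc[k]: print(k,d["score"],d["extent"])
i2,m2,c2=see("side",("upper_panel",)); cv2.imwrite("pics/s12.png",cv2.resize(i2[140:260,190:340,::-1],None,fx=4,fy=4,interpolation=cv2.INTER_CUBIC))
for d in c2["upper_panel"]:
    p,f=fit([(d["mask"],m2)],[(.16,.09,.024,.032),(.06,.016,.032,.064)],L); print("side",d["score"],p,f)
i3,m3,c3=see("top",("upper_panel",)); cv2.imwrite("pics/t12.png",cv2.resize(i3[140:250,170:320,::-1],None,fx=4,fy=4,interpolation=cv2.INTER_CUBIC))
for d in c3["upper_panel"]:
    p,f=fit([(d["mask"],m3)],[(.16,.09,.024,.032),(.06,.016,.032,.064)],L); print("top",d["score"],p,f)
E
```

```text
[0.5596 0.0197 0.2123] [ 0.4629 -0.8906  1.0731]
21.7917 [0.5594 0.0197 0.2121] [ 0.3471 -0.66   -1.3151] 0.4994025314941698
23.1667 [0.5531 0.0043 0.4004]
0.86 [206.7, 62.9, 100.7, 167.0] [0.5585 0.0196 1.2002] 0.015710124745965004 [-0.0009 -0.0001 -0.0025]
side 0.71 [0.5585 0.019  1.1984] 0.039744626730680466
top 0.74 [0.556  0.0094 1.188 ] 1.4722237586975098
```

View pics/w12.png

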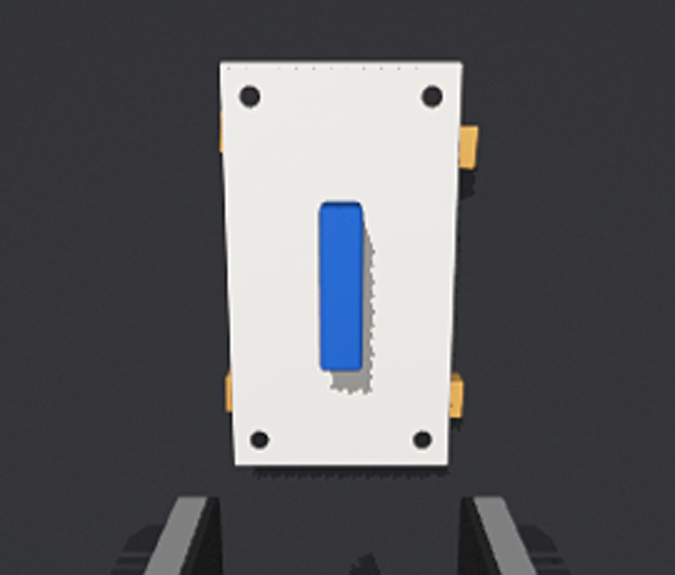

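View pics/s12.png

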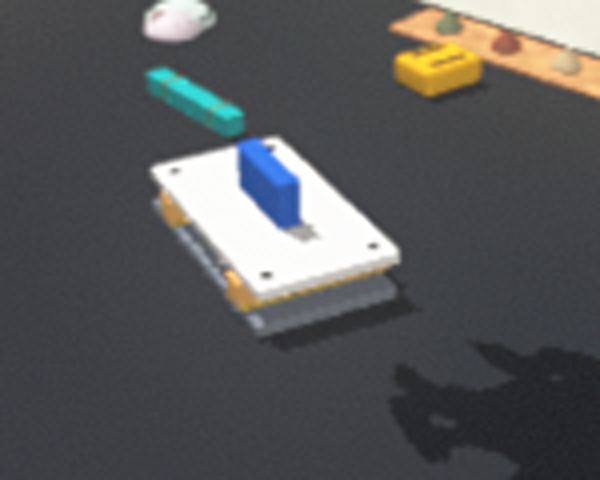

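View pics/t12.png

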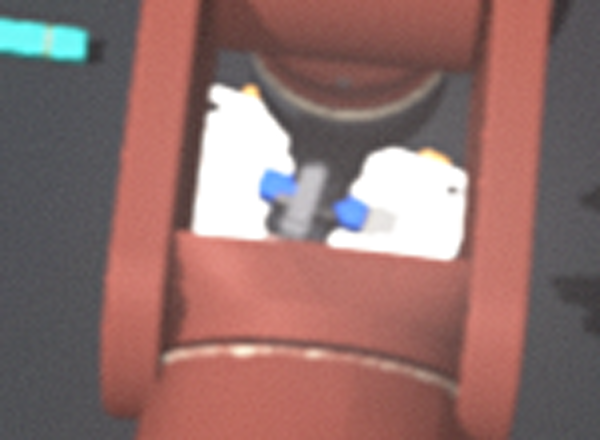

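The white panel is level and square on both sticks. The wrist fit is within 1 mm and 0.15° of the grey panel, and the side camera agrees. The top camera's view is blocked by the arm, so I'm discarding that fit. Handing in.

```bash
python3 - <<'E'
from h import *
s=r.sense(); print(s["time"],s["wrist_force"]); print(r.finish_job())
E
```

```text
23.6167 [0.671  0.1293 0.4493]
the job is handed in; nothing more can be done
None
```

I laid the loose bamboo stick across the bare band, set the white panel block-up on both sticks, and handed the job in at 23.6 s. I saw no sign of the white panel touching the grey one or its barnacles.

- **Stick:** the wrist camera put it at x = 52.3 mm, y about 1 mm on the grey panel. The stick already there is itself about 3.4 mm off centre and 3.5° askew on its band. I therefore aimed for an angle halfway between that stick and the band, and the new stick lies within about 2° of both.
- **White panel:** it made contact at exactly the expected height for resting on both sticks. After release, the wrist camera put it within 1 mm and 0.15° of the grey panel's centre and direction. The side camera agreed to about 1 mm and 0.3°, and its picture shows the panel level with a clear gap over the grey one.
- **Forces:** the highest wrist force I read was about 8 N, as the panel touched down.
- **Failed check:** the last top-camera fit was unusable because the arm blocked its view, so I ignored it.

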